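# Load the parts washer and set its timer by the number of hubs

### The arm

A 6-joint arm with a two-finger parallel gripper is mounted at the origin on a cart in front of the work surface, level with it; the furniture and walls round the work are solid. World frame = base frame: x ahead of the robot, y to its left, z up, the work surface at z = 0. Lengths are in mm, angles in rad, forces in N, time in s.
With the tool pointing down it reaches from about 275 to 1000 mm from the base axis. Payload 8.4 kg.
Tool frame: the origin (TCP) lies at the very end of the fingers, on their centre line; the grasp point (between the pads) lies 19 mm behind it; z points along the fingers, x is the direction in which the jaws open and shut, and the axes are right-handed (so a half turn about z gives the same grasp; the last joint's range is limited). The gripper opens to 85 mm and grips with 20 to 120 N. Pads are 22 mm wide; open, the fingers measure 114 mm over their backs; the gripper's body (76 mm by 85 mm) begins 54 mm behind the grasp point. The pads swing forward as they close: fully open they stand 13 mm farther back than shut.
Start: joints at [1.132, 0.353, 1.633, -0, 1.155, -0.002], TCP at [264.4, 566.322, 231.281] pointing down, gripper open.
Joint ranges: [-2.63, 2.63], [-0.92, 2.1], [0.06, 2.66], [-1.3, 4.44], [0, 2.69], [-3.02, 3.02]. Speed limits (rad/s): [2.22, 2.22, 2.79, 3.14, 3.14, 3.14].

### API

Orientations are given as [roll, pitch, yaw] about the fixed x, y, z axes, in that order (R = Rz(yaw) Ry(pitch) Rx(roll)).
In Python, from rig import r gives the robot as it stands. The module is installed in compiled form; this text tells all that it offers.
- The arm moves only by the tool apply_moves, never from a script. Its argument "targets" is a list that holds one entry, the list of rows, each a list of 7 numbers: the gripper's target within -1 to 1 (fully open at 1, half-way at 0, shut at -1), then the shift along the tool's x, y, z in cm, then the turn, a rotation vector about the tool's x, y, z in degrees. A call has 1 to 8 rows; each row is the pose to reach, as a shift and turn from the pose measured when the call began, along the tool's axes at that moment; what a row does not reach only later rows make up. A row lasts 1/10 s, in which the tool goes at most 50 mm and 8.59 degrees, less where a joint would pass 70% of its speed; a pose out of reach is approached as far as the arm can. A call with a gripper value outside its range is refused whole. The fingers move at their own pace and stop on an object; "newtons" is the grip in N (left out, the last holds). Time passes only in rows, so rows that repeat a pose let the fingers close. It gives the time, the measured TCP pose, the force and the opening at its end, in the units of the state.
- r.sense(): the state, without advancing time (a new reading comes with each control period).
- r.grab_frame(name): name is "side" or "top" or "wrist"; returns a dict with "pixels" (400x640x3 uint8, red, green, blue), "fov_y" (degrees; the focal length in pixels is half the picture's height over the tangent of half this angle, whatever the lens; pixels are square), "cx", "cy" (the principal point, pixels), "D" ([k1, k2, p1, p2, k3] as OpenCV has them; the pictures are not rectified), "R" (3x3) and "t" (3): a world point X has camera coordinates R X + t; the wrist camera has in their place "mount" (4x4, takes a point from camera to tool coordinates, whose origin is the TCP and whose axes are the tool frame's). Camera axes: x right, y down, z forward; pixel columns grow to the right and rows downward; lengths in mm; the calibration is good to about 2 mm. A picture is of the moment at which its call begins: read the wrist's pose just before it. There is no depth.
- r.sign_off(): hands the job in, once; it reports no verdict.
The state is a dict: "clock": time; "qpos": joint angles; "qvel": joint speeds; "joint_efforts": joint torques, N m; "eef_pos": TCP position; "tcp_rot": TCP orientation; "contact_force": force on the tool from outside, world axes, zero at the start; "wrist_torque": the same for the moment, N m; "opening": opening from 0.0 (shut) to 1.0 (fully open).
Only numpy, scipy, OpenCV 4.12 (cv2) and the standard library are available. Lean on these libraries where they do the work, as an engineer would, in place of code of your own. Each camera call takes 0.05 s, during which the arm holds its last target. There are 200 camera calls.

### The job

Turn the parts washer's timer dial back to off before loading anything, and leave it off while you lay every steel hub flange down on the floor of the washer's tank and put every wooden packing block in the plywood tray. When all are in, set the timer by turning the dial clockwise from off, one click for each hub in the tank. Leave the white pot and the tin where they stand.

Things in the scene. Friction and masses are not known exactly. Their poses are not given: they have to be found in the camera images.
- washer: grey bench-top parts washer, fixed to the bench, 206 (x) x 316 (y) x 55 mm high; origin at the centre of its underside; front faces its -x. The open steel tank takes up its +y side, the console with the timer dial its -y side (dial axis 103 mm towards -y from the origin, console top 55 mm above the bench)
- tank_floor (a point): centre of the tank's inner floor, 10 mm above the bench, axes as the washer's; the floor is 186 x 186 mm, walls 10 mm thick, rim 45 mm above the floor. Four hubs fit side by side, e.g. 40 mm off the centre both ways
- dial (a joint): timer dial on the console, vertical axis, rad. 0 = off: end stop, pointer at the one long white mark, left of the axis on the robot's side. Grows clockwise seen from above and clicks every 24 degrees (0.419 rad), each at a short black mark, up to 10 clicks. A spring detent draws it into the nearest click (up to half a click) when let go, and it stays there; some 0.1 N m turns it past one
- dial_grip (a point): on the dial's axis, in the grip bar at the height to pinch it, 79 mm above the bench; x points along the bar to the pointer end. The bar is 54 mm long, 14 mm wide, its top 90 mm above the bench and its foot 66 mm; it stands on a round black skirt 58 mm across
- dial_pointer (a point): the pointer end of the grip bar, at its top, marked with a white line; 27 mm from the dial's axis. At off it points 120 degrees anticlockwise (from above) from the washer's +x, and swings clockwise from there
- tray: plywood tray, open on top, fixed to the bench, 180 (x) x 230 (y) x 40 mm high, walls and floor 8 mm; origin at the centre of its underside
- tray_in (a point): centre of the tray's inner floor, 8 mm above the bench, axes as the tray's; the floor is 164 x 214 mm; three blocks fit with finger room when staggered, their length along x, e.g. at (40, -55), (-40, 0) and (40, 55) mm
- pot: bystander: white screw-top pot, loose, 65 mm across, 73 mm high, origin at the centre of its underside
- tin: bystander: flat tin with a white lid, loose, 70 mm across, 46 mm high, origin at the centre of its underside
- hub_0: steel coupling hub, loose, about 0.4 kg: round flange 66 mm across and 14 mm thick, with a round boss 36 mm across on top up to 38 mm; origin at the centre of the flange's underside, z up through the boss. Best gripped across the boss. There are 2 to 4 hubs; an absent one has no pose
- hub_1: steel coupling hub, loose, about 0.4 kg: round flange 66 mm across and 14 mm thick, with a round boss 36 mm across on top up to 38 mm; origin at the centre of the flange's underside, z up through the boss. Best gripped across the boss. There are 2 to 4 hubs; an absent one has no pose
- hub_2: steel coupling hub, loose, about 0.4 kg: round flange 66 mm across and 14 mm thick, with a round boss 36 mm across on top up to 38 mm; origin at the centre of the flange's underside, z up through the boss. Best gripped across the boss. There are 2 to 4 hubs; an absent one has no pose
- hub_3: steel coupling hub, loose, about 0.4 kg: round flange 66 mm across and 14 mm thick, with a round boss 36 mm across on top up to 38 mm; origin at the centre of the flange's underside, z up through the boss. Best gripped across the boss. There are 2 to 4 hubs; an absent one has no pose
- block_0: wooden packing block, loose, 0.12 kg: 50 (its x) x 75 (its y) x 51 mm high; origin at the centre of its underside, z up. There are 2 or 3; an absent one has no pose
- block_1: wooden packing block, loose, 0.12 kg: 50 (its x) x 75 (its y) x 51 mm high; origin at the centre of its underside, z up. There are 2 or 3; an absent one has no pose
- block_2: wooden packing block, loose, 0.12 kg: 50 (its x) x 75 (its y) x 51 mm high; origin at the centre of its underside, z up. There are 2 or 3; an absent one has no pose
Not all that is in view belongs to the job. What is shaped like the hub_1 but green or red is not meant.

How it is judged (in metres and radians):
On the way, in this order (a step that is already met when the one before it is completed fails the run):
1. the dial is at off while no hub is in the tank and no block in the tray yet (value of joint dial below 0.12 rad and not (x of hub_0 in the frame of tank_floor between -0.075 and 0.075 m and y of hub_0 in the frame of tank_floor between -0.075 and 0.075 m and z of hub_0 in the frame of tank_floor between -0.006 and 0.01 m and angle between hub_0's own z axis and vertical below 0.2 rad) and not (x of hub_1 in the frame of tank_floor between -0.075 and 0.075 m and y of hub_1 in the frame of tank_floor between -0.075 and 0.075 m and z of hub_1 in the frame of tank_floor between -0.006 and 0.01 m and angle between hub_1's own z axis and vertical below 0.2 rad) and not (x of hub_2 in the frame of tank_floor between -0.075 and 0.075 m and y of hub_2 in the frame of tank_floor between -0.075 and 0.075 m and z of hub_2 in the frame of tank_floor between -0.006 and 0.01 m and angle between hub_2's own z axis and vertical below 0.2 rad) and not (x of hub_3 in the frame of tank_floor between -0.075 and 0.075 m and y of hub_3 in the frame of tank_floor between -0.075 and 0.075 m and z of hub_3 in the frame of tank_floor between -0.006 and 0.01 m and angle between hub_3's own z axis and vertical below 0.2 rad) and not (x of block_0 in the frame of tray_in between -0.07 and 0.07 m and y of block_0 in the frame of tray_in between -0.1 and 0.1 m and height (world z) of block_0 between -0.01 and 0.04 m) and not (x of block_1 in the frame of tray_in between -0.07 and 0.07 m and y of block_1 in the frame of tray_in between -0.1 and 0.1 m and height (world z) of block_1 between -0.01 and 0.04 m) and not (x of block_2 in the frame of tray_in between -0.07 and 0.07 m and y of block_2 in the frame of tray_in between -0.1 and 0.1 m and height (world z) of block_2 between -0.01 and 0.04 m)), for 0.2 s.
2. with the dial still off, every hub stands flange down on the tank floor and every block lies in the tray, all let go (value of joint dial below 0.12 rad and x of hub_0 in the frame of tank_floor between -0.075 and 0.075 m and y of hub_0 in the frame of tank_floor between -0.075 and 0.075 m and z of hub_0 in the frame of tank_floor between -0.006 and 0.01 m and angle between each of hub_0, hub_1, hub_2, hub_3's own z axis and vertical below 0.2 rad and x of hub_1 in the frame of tank_floor between -0.075 and 0.075 m and y of hub_1 in the frame of tank_floor between -0.075 and 0.075 m and z of hub_1 in the frame of tank_floor between -0.006 and 0.01 m and x of hub_2 in the frame of tank_floor between -0.075 and 0.075 m and y of hub_2 in the frame of tank_floor between -0.075 and 0.075 m and z of hub_2 in the frame of tank_floor between -0.006 and 0.01 m and x of hub_3 in the frame of tank_floor between -0.075 and 0.075 m and y of hub_3 in the frame of tank_floor between -0.075 and 0.075 m and z of hub_3 in the frame of tank_floor between -0.006 and 0.01 m and x of block_0 in the frame of tray_in between -0.07 and 0.07 m and y of block_0 in the frame of tray_in between -0.1 and 0.1 m and height (world z) of block_0 between -0.01 and 0.04 m and x of block_1 in the frame of tray_in between -0.07 and 0.07 m and y of block_1 in the frame of tray_in between -0.1 and 0.1 m and height (world z) of block_1 between -0.01 and 0.04 m and x of block_2 in the frame of tray_in between -0.07 and 0.07 m and y of block_2 in the frame of tray_in between -0.1 and 0.1 m and height (world z) of block_2 between -0.01 and 0.04 m and linear speed of each of hub_0, hub_1, hub_2, hub_3, block_0, block_1, block_2 below 0.03 m/s and contact force between each of hub_0, hub_1, hub_2, hub_3, block_0, block_1, block_2 and the fingers below 0.1 N), for 0.2 s.
3. the dial stands as many clicks from off as there are hubs (value of joint dial between 0.71776 and 1.79552 rad and (height (world z) of hub_0 above -99 m or value of joint dial below 1.37664 rad) and (height (world z) of hub_1 above -99 m or value of joint dial below 1.37664 rad) and (height (world z) of hub_2 above -99 m or value of joint dial below 1.37664 rad) and (height (world z) of hub_3 above -99 m or value of joint dial below 1.37664 rad) and (height (world z) of any of hub_0, hub_1 above -99 m or value of joint dial below 0.95776 rad) and (height (world z) of any of hub_0, hub_2 above -99 m or value of joint dial below 0.95776 rad) and (height (world z) of any of hub_0, hub_3 above -99 m or value of joint dial below 0.95776 rad) and (height (world z) of any of hub_1, hub_2 above -99 m or value of joint dial below 0.95776 rad) and (height (world z) of any of hub_1, hub_3 above -99 m or value of joint dial below 0.95776 rad) and (height (world z) of any of hub_2, hub_3 above -99 m or value of joint dial below 0.95776 rad) and ((height (world z) of hub_0 below -99 m and value of joint dial above -99 rad) or (height (world z) of hub_1 below -99 m and value of joint dial above -99 rad) or (height (world z) of hub_2 below -99 m and value of joint dial above -99 rad) or value of joint dial above 1.13664 rad) and ((height (world z) of hub_0 below -99 m and value of joint dial above -99 rad) or (height (world z) of hub_1 below -99 m and value of joint dial above -99 rad) or (height (world z) of hub_3 below -99 m and value of joint dial above -99 rad) or value of joint dial above 1.13664 rad) and ((height (world z) of hub_0 below -99 m and value of joint dial above -99 rad) or (height (world z) of hub_2 below -99 m and value of joint dial above -99 rad) or (height (world z) of hub_3 below -99 m and value of joint dial above -99 rad) or value of joint dial above 1.13664 rad) and ((height (world z) of hub_1 below -99 m and value of joint dial above -99 rad) or (height (world z) of hub_2 below -99 m and value of joint dial above -99 rad) or (height (world z) of hub_3 below -99 m and value of joint dial above -99 rad) or value of joint dial above 1.13664 rad) and ((height (world z) of hub_0 below -99 m and value of joint dial above -99 rad) or (height (world z) of hub_1 below -99 m and value of joint dial above -99 rad) or (height (world z) of hub_2 below -99 m and value of joint dial above -99 rad) or (height (world z) of hub_3 below -99 m and value of joint dial above -99 rad) or value of joint dial above 1.55552 rad)), for 0.2 s.
At the end, for the whole second after the job is handed in: every hub flange down on the tank floor (within 0.2 rad, centre within 75 mm of the tank's in x and y); every block in the tray, below its rim height (within 70 mm in x, 100 mm in y of its centre); all let go and at rest; the dial within 0.12 rad of one click (0.419 rad) per hub (all of step 3 and x of hub_0 in the frame of tank_floor between -0.075 and 0.075 m and y of hub_0 in the frame of tank_floor between -0.075 and 0.075 m and z of hub_0 in the frame of tank_floor between -0.006 and 0.01 m and angle between each of hub_0, hub_1, hub_2, hub_3's own z axis and vertical below 0.2 rad and x of hub_1 in the frame of tank_floor between -0.075 and 0.075 m and y of hub_1 in the frame of tank_floor between -0.075 and 0.075 m and z of hub_1 in the frame of tank_floor between -0.006 and 0.01 m and x of hub_2 in the frame of tank_floor between -0.075 and 0.075 m and y of hub_2 in the frame of tank_floor between -0.075 and 0.075 m and z of hub_2 in the frame of tank_floor between -0.006 and 0.01 m and x of hub_3 in the frame of tank_floor between -0.075 and 0.075 m and y of hub_3 in the frame of tank_floor between -0.075 and 0.075 m and z of hub_3 in the frame of tank_floor between -0.006 and 0.01 m and x of block_0 in the frame of tray_in between -0.07 and 0.07 m and y of block_0 in the frame of tray_in between -0.1 and 0.1 m and height (world z) of block_0 between -0.01 and 0.04 m and x of block_1 in the frame of tray_in between -0.07 and 0.07 m and y of block_1 in the frame of tray_in between -0.1 and 0.1 m and height (world z) of block_1 between -0.01 and 0.04 m and x of block_2 in the frame of tray_in between -0.07 and 0.07 m and y of block_2 in the frame of tray_in between -0.1 and 0.1 m and height (world z) of block_2 between -0.01 and 0.04 m and linear speed of each of hub_0, hub_1, hub_2, hub_3, block_0, block_1, block_2 below 0.03 m/s and contact force between each of hub_0, hub_1, hub_2, hub_3, block_0, block_1, block_2 and the fingers below 0.1 N and velocity of joint dial between -0.05 and 0.05 rad/s); the robot touches nothing.
It fails at once if the white pot or the tin is moved more than 50 mm or tipped (distance of any of pot, tin from where it was at the start of the episode above 0.05 m or angle between any of pot, tin's own z axis and vertical above 0.5 rad).
Of hub_0, hub_1, hub_2, hub_3 only 2 to 4 are there at a start; the rules pass over those that are not, and their reading is None.
Of block_0, block_1, block_2 only 2 to 3 are there at a start; the rules pass over those that are not, and their reading is None.
At some moment in a run one of hub_0, hub_1, hub_2, hub_3, block_0, block_1, block_2 may be knocked a few centimetres aside while the robot is not near it.
It also fails if it takes over 210 s, if anything falls off the work surface, if the arm or the gripper's body presses on something with over 40 N, if the wrist force passes 120 N, or if a joint passes its speed limit or range.

## Working session

There is one attempt and no reset: what is moved stays moved. The work goes in short steps, Python scripts to look and compute and a tool call to move; the robot and the scene stay as the last step left them, time stands still between calls to the robot, and variables do not carry over. Pictures are saved under pics/ and viewed, about 12 in all and at most 16, crops included, and the job is handed in when it is done.

Besides the shell and the picture viewer there is one more tool, called after "Emit:" as a command line: name --argument value ..., lists and objects as JSON in quotes. apply_moves: Moves the arm, as the interface text tells. Its arguments: {"type":"object","properties":{"targets":{"type":"array"},"newtons":{"type":"number"}},"required":["targets"]}

```bash
mkdir -p pics; cat > h.py <<'E'
import numpy as np, cv2
from rig import r
from scipy.spatial.transform import Rotation as Ro
def K(f):
    fl=200/np.tan(np.radians(f["fov_y"])/2); return np.array([[fl,0,f["cx"]],[0,fl,f["cy"]],[0,0,1.]])
def pose(s): return Ro.from_euler('xyz',s["tcp_rot"]).as_matrix(), np.array(s["eef_pos"])
def grab(n):
    s=r.sense(); f=r.grab_frame(n)
    if n=="wrist":
        Rt,p=pose(s); M=np.array(f["mount"]); Rc=Rt@M[:3,:3]; c=Rt@M[:3,3]+p
        f["R"]=Rc.T; f["t"]=-Rc.T@c
    f["R"]=np.array(f["R"]); f["t"]=np.array(f["t"]).ravel(); f["D"]=np.array(f["D"],float)
    return f
def toworld(f,uv,z):
    n=cv2.undistortPoints(np.array(uv,float).reshape(-1,1,2),K(f),f["D"]).reshape(-1,2)
    d=np.c_[n,np.ones(len(n))]@f["R"]; c=-f["R"].T@f["t"]
    return c+d*((np.broadcast_to(z,len(n))-c[2])/d[:,2])[:,None]
def topix(f,X):
    return cv2.projectPoints(np.array(X,float).reshape(-1,1,3),cv2.Rodrigues(f["R"])[0],f["t"],K(f),f["D"])[0].reshape(-1,2)
def save(f,n): cv2.imwrite("pics/"+n,cv2.cvtColor(f["pixels"],cv2.COLOR_RGB2BGR))
def rel(target,yawdeg=None):
    "shift cm in tool axes and turn to reach target TCP, tool down with given yaw of tool x (nearest half turn)"
    s=r.sense(); R,p=pose(s); print("now",p.round(1),"rot",np.degrees(s["tcp_rot"]).round(1),"open",round(s["opening"],3),"F",np.round(s["contact_force"],1),"t",s["clock"])
    out=R.T@(np.array(target,float)-p)/10
    if yawdeg is not None:
        best=None
        for k in (-360,-180,0,180,360):
            a=np.radians(yawdeg+k); x=np.array([np.cos(a),np.sin(a),0]); z=np.array([0,0,-1.]); G=np.c_[x,np.cross(z,x),z]
            v=np.degrees(Ro.from_matrix(R.T@G).as_rotvec())
            if best is None or np.linalg.norm(v)<np.linalg.norm(best): best=v
        print("shift",out.round(2),"turn",best.round(1))
    else: print("shift",out.round(2))
E
cat > a.py <<'E'
from h import *
import pickle
print(r.sense())
fs={}
for n in("side","top","wrist"):
    f=grab(n); save(f,n+"0.png"); fs[n]=f; print(n,f["fov_y"],f["D"],(-f["R"].T@f["t"]).round(0))
pickle.dump(fs,open("f0.pkl","wb"))
E
python3 a.py
```

```text
{'clock': 0.0, 'qpos': array([ 1.13157032e+00,  3.53657277e-01,  1.63415130e+00,  1.05796048e-05,
        1.15520985e+00, -2.39075683e-03]), 'qvel': array([-0.00158373,  0.00034626,  0.00051432, -0.00027483, -0.0007096 ,
       -0.00061323]), 'joint_efforts': array([ 4.09567641e-03, -6.05247903e+01, -3.42072058e+01,  2.86773939e-04,
        9.21922037e-03,  1.85978115e-05]), 'eef_pos': array([264.20449656, 565.86947303, 230.54864378]), 'tcp_rot': array([-3.14157957e+00,  1.42574328e-03,  1.13395681e+00]), 'contact_force': array([ 0.2567847 , -0.23439286, -0.52143213]), 'wrist_torque': array([-0.03304489, -0.04416564, -0.00177221]), 'opening': 0.9998272936997744}
side 44.54468527059532 [-0.10291681  0.          0.          0.          0.        ] [ 596. 1252.  909.]
top 45.39338776072177 [-0.04984532  0.          0.          0.          0.        ] [ 460.  -25. 1572.]
wrist 63.106031213628185 [-0.01722961  0.          0.          0.          0.        ] [190. 601. 373.]
```

View pics/top0.png

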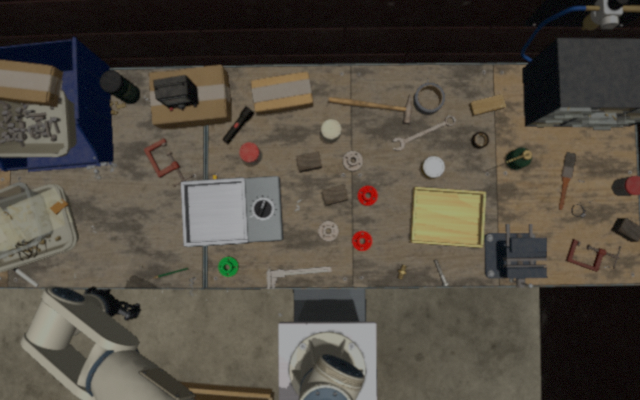

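View pics/side0.png

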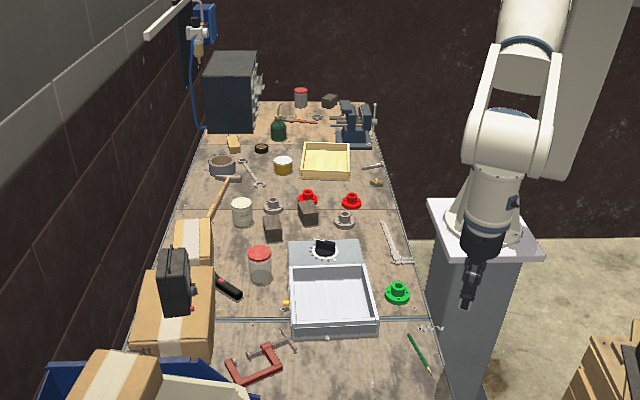

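The top view shows x up and y to the left. Plain steel hubs are at about (353,160) and (328,231). The red ones at (368,196) and (362,241) and the green one at (228,267) are decoys. Dark wood blocks are at (309,161) and (334,195), the washer at (231,211), the tray at (447,217), the pot at (331,130) and the tin at (433,167). I'm checking candidates for a third block at (627,228) and (145,283).

```bash
cat > b.py <<'E'
from h import *
import pickle
fs=pickle.load(open("f0.pkl","rb")); f=fs["top"]; g=fs["side"]
names={"hubA":(353,160,38),"hubB":(328,231,38),"blkA":(309,161,51),"blkB":(334,195,51),"blk?":(627,228,50),"patch?":(145,283,0),"tan?":(488,105,30),"pot":(331,130,73),"tin":(433,167,46),"dial":(263,208,90),"tray":(448.5,217,40),"redA":(368,196,38),"redB":(362,241,38),"green":(228,267,38),"jar":(250,153,80)}
for k,(u,v,z) in names.items(): print(k,toworld(f,[(u,v)],z)[0].round(0))
P=cv2.cvtColor(f["pixels"],cv2.COLOR_RGB2BGR); S=cv2.cvtColor(g["pixels"],cv2.COLOR_RGB2BGR)
def c(I,x,y,w,h,W,H): return cv2.resize(I[y:y+h,x:x+w],(W,H),interpolation=cv2.INTER_CUBIC)
a=c(P,285,120,133,133,400,400); b=c(P,170,165,133,133,400,400)
d=np.hstack([c(P,580,180,60,60,200,200),c(P,120,250,60,40,300,200),c(S,300,80,60,40,300,200)])
cv2.imwrite("pics/m1.png",np.vstack([np.hstack([a,b]),d]))
E
python3 b.py
```

```text
hubA [678. -88.  38.]
hubB [450.  -6.  38.]
blkA [674.  53.  51.]
blkB [565. -26.  51.]
blk? [ 451. -967.   50.]
patch? [282. 601.   0.]
tan? [ 857. -533.   30.]
pot [769. -18.  73.]
tin [ 652. -344.   46.]
dial [523. 195.  90.]
tray [ 492. -392.   40.]
redA [ 561. -135.   38.]
redB [ 417. -114.   38.]
green [337. 316.  38.]
jar [698. 238.  80.]
```

View pics/m1.png

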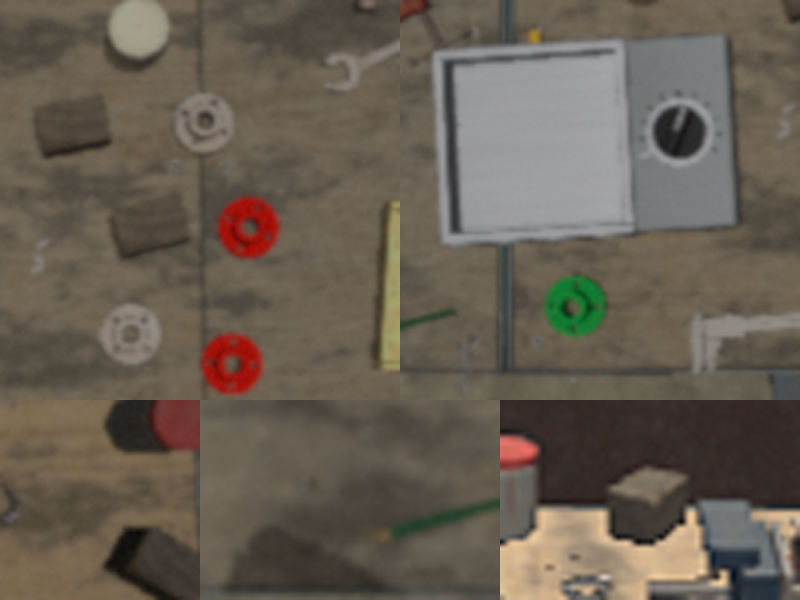

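The crop shows two plain hubs and two dark wood blocks. The brick at the far right is larger and about 1070 mm away, out of reach, so it is background. The patch at (145,283) is a stain on the bench. The dial points at about -15° and off is at about 123°, so it is about 6 clicks on. I'm moving over the dial to measure from near.

```bash
python3 -c "
from h import *
rel([500,180,300],65)"
```

```text
now [264.2 566.  230.7] rot [-1.8e+02  1.0e-01  6.5e+01] open 1.001 F [0.1 0.8 0.7] t 0.15
shift [-25.01  37.69  -6.9 ] turn [-0.   0.1 -0. ]
```

Emit:
apply_moves --targets '[[[1,-5,7.5,-7,0,0,8],[1,-10,15,-7,0,0,16],[1,-15,22.5,-7,0,0,24],[1,-20,30,-7,0,0,32],[1,-25,37.7,-7,0,0,40],[1,-25,37.7,-7,0,0,48],[1,-25,37.7,-7,0,0,56],[1,-25,37.7,-7,0,0,64]]]'

```text
clock: 0.95
eef_pos: [466.3, 234.1, 297.5]
tcp_rot: [3.141, 0.0, 0.011]
contact_force: [0.2, -0.1, 0.3]
opening: 1.0
```

```bash
python3 -c "
from h import *
rel([500,180,300],-80); print(r.sense()['qpos'])"
```

```text
now [466.3 234.1 297.5] rot [179.9   0.    0.7] open 1.0 F [ 0.2 -0.1  0.3] t 0.95
shift [ 3.3   5.45 -0.25] turn [ 0.1 -0.  80.7]
[ 4.62829734e-01  1.30879714e-01  1.77335210e+00 -6.56324857e-04
  1.23810769e+00  4.51643786e-01]
```

Emit:
apply_moves --targets '[[[1,3.3,5.5,0,0,0,8],[1,3.3,5.5,0,0,0,16],[1,3.3,5.5,0,0,0,24],[1,3.3,5.5,0,0,0,32],[1,3.3,5.5,0,0,0,40],[1,3.3,5.5,0,0,0,48],[1,3.3,5.5,0,0,0,56],[1,3.3,5.5,0,0,0,64]]]'

```text
clock: 1.75
eef_pos: [499.8, 179.4, 297.3]
tcp_rot: [3.14, -0.001, -1.111]
contact_force: [-0.3, 0.3, -0.7]
opening: 0.997
```

```bash
python3 -c "
from h import *
import pickle
f=grab('wrist'); save(f,'w1.png'); pickle.dump(f,open('w1.pkl','wb')); rel([523,195,300],-111)
print(topix(f,[[523,195,90]]))"
```

```text
now [499.8 179.5 297.3] rot [179.9  -0.  -64.2] open 0.997 F [ 1.  -0.2 -0. ] t 1.8
shift [-0.39 -2.76 -0.27] turn [ 0.  -0.1 46.8]
[[315.21897249 142.42992603]]
```

View pics/w1.png

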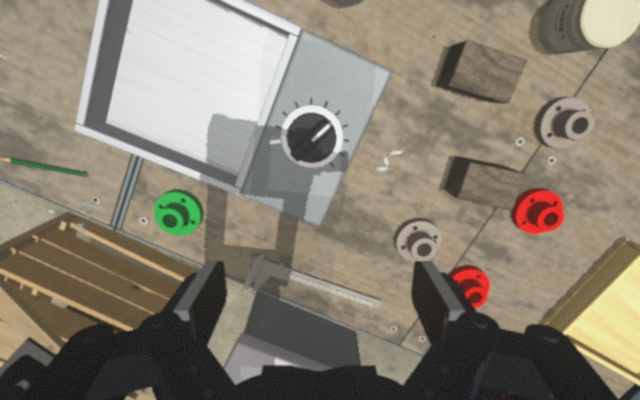

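The wrist view shows the dial centre at about (312,136), with the pointer line running from (308,140) to its end at (328,124). The long off mark is at (275,142), and the console corners are at (390,72) and (320,222).

```bash
python3 -c "
from h import *
import pickle
f=pickle.load(open('w1.pkl','rb')); g=f['pixels'].astype(int)
def w(u,z): 
    X=toworld(f,[u],z)[0]; return X
print('skirt',w((312,136),66)); a=w((308,140),90); b=w((328.5,123.5),90); d=b-a; print('ptr',a,b,np.degrees(np.arctan2(d[1],d[0])))
m=w((270,143),55); print('mark',m)
c1=w((390,72),55); c2=w((320,222.5),55); c3=w((78,127),55); print('corners',c1,c2,c3, np.linalg.norm(c1-c2),np.linalg.norm(c2-c3))
e=c1-c2; print('yaw x',np.degrees(np.arctan2(e[1],e[0]))); e=c3-c2; print('yaw y',np.degrees(np.arctan2(e[1],e[0]))-90); print('center',(c1+c3)/2)
I=cv2.cvtColor(f['pixels'],cv2.COLOR_RGB2BGR)
cv2.imwrite('pics/m2.png',np.hstack([cv2.resize(I[95:180,265:365],(400,340),interpolation=cv2.INTER_CUBIC),cv2.resize(I[20:220,425:625],(340,340),interpolation=cv2.INTER_CUBIC)]))
"
```

```text
skirt [524.52492382 200.0759154   66.        ]
ptr [521.90807416 203.05480607  90.        ] [547.03918791 191.23197356  90.        ] -25.194452388779236
mark [493.82051316 240.43232901  55.        ]
corners [624.54461982 153.09531828  55.        ] [429.19289333 142.55119311  55.        ] [411.65192256 450.13637506  55.        ] 195.6360795398636 308.08493928540435
yaw x 3.0895463735323716
yaw y 3.2639290286237497
center [518.09827119 301.61584667  55.        ]
```

View pics/m2.png

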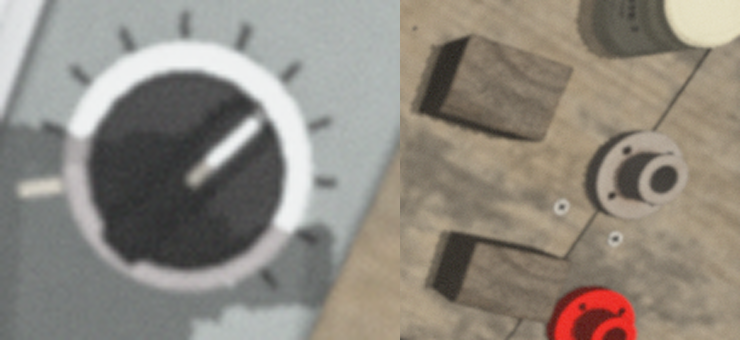

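```bash
python3 -c "
from h import *
rel([524,199.5,71],-111)"
```

```text
now [499.8 179.5 297.3] rot [179.9  -0.  -64.2] open 0.997 F [ 1.  -0.2 -0. ] t 1.8
shift [-0.76 -3.07 22.63] turn [ 0.  -0.1 46.8]
```

Emit:
apply_moves --targets '[[[0,-0.8,-3.1,4,0,0,8],[0,-0.8,-3.1,8,0,0,16],[0,-0.8,-3.1,12,0,0,24],[0,-0.8,-3.1,16,0,0,32],[0,-0.8,-3.1,18,0,0,40],[0,-0.8,-3.1,18,0,0,47],[0,-0.8,-3.1,20,0,0,47],[0,-0.8,-3.1,20,0,0,47]]]'

```text
clock: 2.6
eef_pos: [522.5, 199.3, 95.2]
tcp_rot: [3.138, -0.004, -1.937]
contact_force: [-0.5, 1.0, -0.5]
opening: 0.499
```

```bash
python3 -c "
from h import *
rel([524,199.5,71],-111)"
```

```text
now [522.5 199.3  95.2] rot [ 179.8   -0.2 -111. ] open 0.499 F [-0.5  1.  -0.5] t 2.6
shift [-0.08 -0.14  2.42] turn [ 0.2 -0.2 -0. ]
```

Emit:
apply_moves --targets '[[[0,-0.1,-0.1,1.2,0,0,0],[0,-0.1,-0.1,2.4,0,0,0],[-1,-0.1,-0.1,2.4,0,0,0],[-1,-0.1,-0.1,2.4,0,0,0],[-1,-0.1,-0.1,2.4,0,0,0],[-1,-0.1,-0.1,2.4,0,0,0],[-1,-0.1,-0.1,2.4,0,0,0],[-1,-0.1,-0.1,2.4,0,0,0]]]' --newtons 40

```text
clock: 3.4
eef_pos: [523.3, 199.5, 71.2]
tcp_rot: [3.138, -0.005, -1.937]
contact_force: [-2.0, -4.4, -2.2]
opening: 0.151
```

Emit:
apply_moves --targets '[[[-1,0,0,0,0,0,-8],[-1,0,0,0,0,0,-16],[-1,0,0,0,0,0,-24],[-1,0,0,0,0,0,-32],[-1,0,0,0,0,0,-40],[-1,0,0,0,0,0,-48],[-1,0,0,0,0,0,-56],[-1,0,0,0,0,0,-64]]]' --newtons 60

```text
clock: 4.2
eef_pos: [523.1, 200.7, 71.2]
tcp_rot: [3.137, 0.003, -0.816]
contact_force: [-2.9, 6.0, -4.1]
opening: 0.143
```

Emit:
apply_moves --targets '[[[-1,0,0,0,0,0,-8],[-1,0,0,0,0,0,-16],[-1,0,0,0,0,0,-24],[-1,0,0,0,0,0,-32],[-1,0,0,0,0,0,-40],[-1,0,0,0,0,0,-48],[-1,0,0,0,0,0,-56],[-1,0,0,0,0,0,-64]]]'

```text
clock: 5.0
eef_pos: [521.7, 201.1, 71.2]
tcp_rot: [-3.14, 0.008, 0.307]
contact_force: [-7.0, 0.0, 1.0]
opening: 0.146
```

```bash
python3 -c "
from h import *
rel([524,199.5,71],33.2); print(r.sense()['wrist_torque'])"
```

```text
now [521.7 201.1  71.2] rot [-179.9    0.5   17.6] open 0.146 F [-7.  0.  1.] t 5.0
shift [0.17 0.23 0.02] turn [ -0.2   0.4 -15.6]
[ 0.06561189  0.98043924 -0.12501965]
```

Emit:
apply_moves --targets '[[[-1,0.1,0.1,0,0,0,-6],[-1,0.1,0.1,0,0,0,-12],[-1,0.1,0.1,0,0,0,-15],[-1,0.1,0.1,0,0,0,-17],[-1,0.1,0.1,0,0,0,-17]]]'

```text
clock: 5.5
eef_pos: [521.3, 200.9, 71.2]
tcp_rot: [-3.136, 0.009, 0.604]
contact_force: [-8.3, 1.3, 1.5]
opening: 0.149
```

```bash
python3 -c "
from h import *
rel([524,199.5,71],33.2); print(r.sense()['wrist_torque'])"
```

```text
now [521.3 200.9  71.2] rot [-179.7    0.5   34.6] open 0.149 F [-8.3  1.3  1.5] t 5.5
shift [0.14 0.27 0.02] turn [-0.3  0.5  1.4]
[ 0.11061283  1.08089643 -0.18208796]
```

Emit:
apply_moves --targets '[[[-1,0.1,0.1,0,0,0,-3],[-1,0.1,0.1,0,0,0,-5],[-1,0.1,0.1,0,0,0,-5]]]'

```text
clock: 5.8
eef_pos: [521.2, 201.0, 71.2]
tcp_rot: [-3.132, 0.01, 0.688]
contact_force: [-8.0, -1.7, 2.2]
opening: 0.144
```

```bash
python3 -c "
from h import *
rel([524,199.5,71],33.2); print(r.sense()['wrist_torque'])"
```

```text
now [521.2 201.   71.2] rot [-179.5    0.6   39.4] open 0.144 F [-8.  -1.7  2.2] t 5.8
shift [0.12 0.29 0.02] turn [-0.5  0.6  6.2]
[-0.30257739  0.93203238 -1.71717317]
```

The torque rose to 1.7 N m, so the dial is at its end stop. Now I relax, release and lift.

Emit:
apply_moves --targets '[[[-1,0.1,0.2,0,0,0,5],[0,0.1,0.2,0,0,0,5],[0,0.1,0.2,0,0,0,5],[0,0.1,0.2,0,0,0,5],[0,0.1,0.2,-5,0,0,5],[1,0.1,0.2,-10,0,0,5],[1,0.1,0.2,-15,0,0,5],[1,0.1,0.2,-20,0,0,5]]]'

```text
clock: 6.6
eef_pos: [526.1, 199.9, 273.7]
tcp_rot: [-3.133, 0.01, 0.602]
contact_force: [0.3, 0.9, -0.2]
opening: 0.973
```

```bash
python3 -c "
from h import *
rel([560,20,300],0)"
```

```text
now [526.1 199.9 273.7] rot [-179.5    0.6   34.5] open 0.973 F [ 0.3  0.9 -0.2] t 6.6
shift [-7.42 16.73 -2.7 ] turn [-0.3  0.7 34.5]
```

Emit:
apply_moves --targets '[[[1,-2,4.2,-2.7,0,0,8],[1,-4,8.4,-2.7,0,0,16],[1,-6,12.6,-2.7,0,0,24],[1,-7.4,16.7,-2.7,0,0,32],[1,-7.4,16.7,-2.7,-0.3,0.7,34.5],[1,-7.4,16.7,-2.7,-0.3,0.7,34.5]]]'

```text
clock: 7.2
eef_pos: [560.3, 19.1, 300.3]
tcp_rot: [3.141, -0.001, -0.003]
contact_force: [0.3, 0.8, -0.4]
opening: 1.001
```

```bash
python3 -c "
from h import *
import pickle
f=grab('wrist'); save(f,'w2.png'); pickle.dump(f,open('w2.pkl','wb')); rel([560,20,300],0)"
```

```text
now [560.1  20.  300.3] rot [-180.   -0.    0.] open 1.001 F [-0.   0.9 -0.7] t 7.25
shift [-0.01 -0.    0.03] turn [-0. -0.  0.]
```

View pics/w2.png

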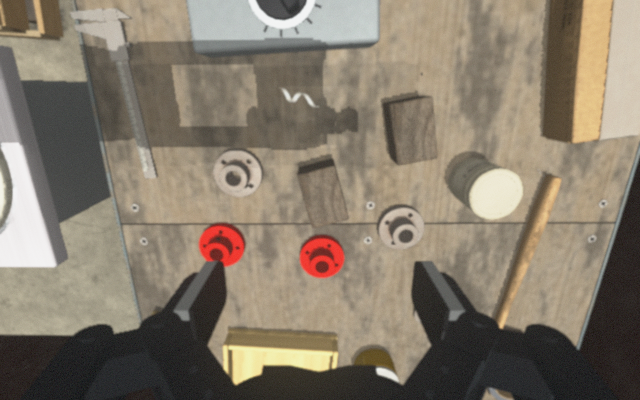

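The wrist view shows the steel hub bosses at about (404,237) and (236,178), block A around (412,130), block B around (324,193), and the reds at (222,245) and (322,257). I'm enlarging it for corners and the dial.

```bash
python3 -c "
from h import *
import pickle
f=pickle.load(open('w2.pkl','rb'))
I=cv2.cvtColor(f['pixels'],cv2.COLOR_RGB2BGR); t=grab('top'); T=cv2.cvtColor(t['pixels'],cv2.COLOR_RGB2BGR)
def c(I,x,y,w,h,W,H): return cv2.resize(I[y:y+h,x:x+w],(W,H),interpolation=cv2.INTER_CUBIC)
cv2.imwrite('pics/m3.png',np.hstack([c(I,290,80,160,160,560,560),np.vstack([c(T,240,185,48,48,240,280),c(I,200,140,80,80,240,280)])]))
for n,u in (('hubA',(404,237)),('hubB',(236,178))): print(n,toworld(f,[u],38))
"
```

```text
hubA [[676.81436764 -90.38904527  38.        ]]
hubB [[454.24766809  -6.4490792   38.        ]]
```

View pics/m3.png

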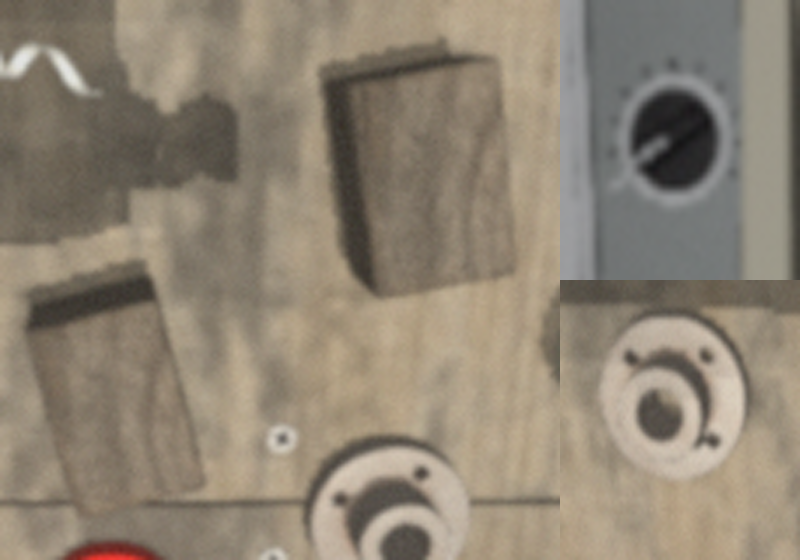

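The dial is on the long off mark. Now the block poses.

```bash
python3 -c "
from h import *
import pickle
f=pickle.load(open('w2.pkl','rb'))
for n,c in (('A',[(352,83),(497,57),(514,271),(380,296)]),('B',[(27,328),(157,302),(205,486),(78,512)])):
    P=toworld(f,np.array(c)/3.5+[290,80],51)[:,:2]; e=P[3]-P[0]+P[2]-P[1]; s=P[1]-P[0]+P[2]-P[3]
    print(n,P.mean(0).round(1),'long dir',np.degrees(np.arctan2(e[1],e[0])).round(1),'short dir',np.degrees(np.arctan2(s[1],s[0])).round(1),np.linalg.norm(e)/2,np.linalg.norm(s)/2)
rel([560,20,300],0)
"
```

```text
A [674.6  53.6] long dir -78.9 short dir 10.3 73.01051062582486 47.538863018734006
B [566.4 -28.2] long dir -75.6 short dir 11.9 72.37555527507733 47.47551583041916
now [560.   20.6 300.2] rot [-1.8e+02 -0.0e+00  1.0e-01] open 0.997 F [-0.1  0.2  0.3] t 7.3
shift [-0.    0.06  0.02] turn [-0.  -0.   0.1]
```

Emit:
apply_moves --targets '[[[1,0.6,4.9,4,0,0,-6],[1,0.6,4.9,9,0,0,-13],[1,0.6,4.9,14,0,0,-13],[1,0.6,4.9,19,0,0,-13],[1,0.6,4.9,22,0,0,-13],[1,0.6,4.9,25.5,0,0,-13],[1,0.6,4.9,28.5,0,0,-13],[1,0.6,4.9,28.5,0,0,-13]]]'

```text
clock: 8.1
eef_pos: [563.4, -27.1, 11.7]
tcp_rot: [-3.14, 0.006, 0.232]
contact_force: [0.4, 0.2, 0.3]
opening: 1.0
```

Emit:
apply_moves --targets '[[[-1,0,0,0,0,0,0],[-1,0,0,0,0,0,0],[-1,0,0,0,0,0,0],[-1,0,0,0,0,0,0],[-1,0,0,0,0,0,0],[-1,0,0,0,0,0,0]]]' --newtons 40

```text
clock: 8.7
eef_pos: [564.6, -27.0, 13.5]
tcp_rot: [-3.14, 0.003, 0.232]
contact_force: [-0.3, 2.7, 7.9]
opening: 0.582
```

Emit:
apply_moves --targets '[[[-1,0,0,-4,0,0,0],[-1,0,0,-8,0,0,0],[-1,0,0,-13,0,0,0],[-1,0,0,-18,0,0,0],[-1,0,0,-22,0,0,0]]]'

```text
clock: 9.2
eef_pos: [565.9, -27.2, 237.5]
tcp_rot: [-3.141, -0.0, 0.232]
contact_force: [0.2, -0.2, -0.1]
opening: 0.587
```

```bash
python3 -c "
from h import *
rel([492,-300,260],90); print(r.sense()['qpos'])
t=grab('top');I=cv2.cvtColor(t['pixels'],cv2.COLOR_RGB2BGR); cv2.imwrite('pics/m4.png',cv2.resize(I[170:260,395:505],(770,600),interpolation=cv2.INTER_CUBIC)) 
"
```

```text
now [565.9 -27.2 237.5] rot [-180.    -0.    13.3] open 0.587 F [ 0.2 -0.2 -0.1] t 9.2
shift [-13.46  24.86  -2.26] turn [ -0.   -0.  -76.7]
[-5.08754279e-02  2.56352877e-01  1.75402628e+00  4.28791996e-04
  1.13106577e+00 -2.82863459e-01]
```

View pics/m4.png

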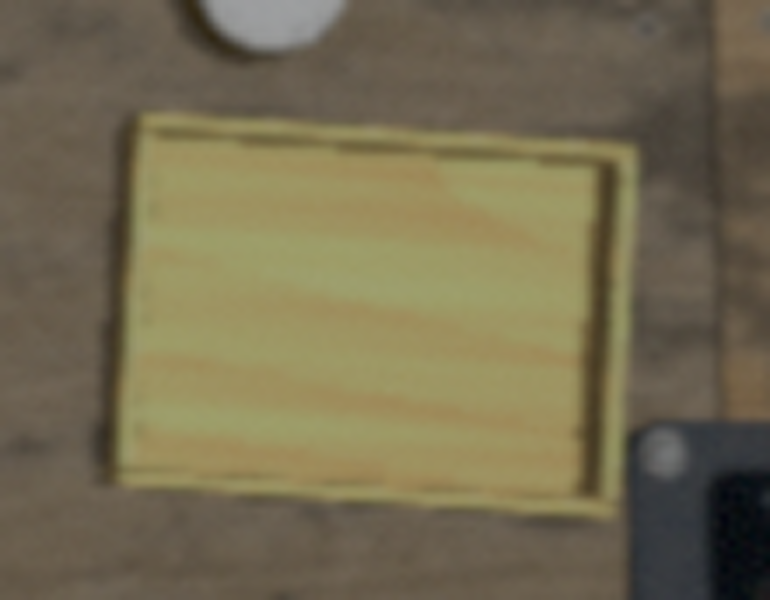

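```bash
cat >> h.py <<'E'
E
python3 -c "
from h import *
t=grab('top')
P=toworld(t,np.array([(140,115),(636,148),(615,512),(118,480)])/[7,6.6667]+[395,170],40)[:,:2]
c=P.mean(0); e=P[0]-P[1]+P[3]-P[2]; g=P[0]-P[3]+P[1]-P[2]
y=np.degrees(np.arctan2(e[1],e[0]))-90; y2=np.degrees(np.arctan2(g[1],g[0])); print(c,y,y2,np.linalg.norm(e)/2,np.linalg.norm(g)/2)
a=np.radians((y+y2)/2); R=np.array([[np.cos(a),-np.sin(a)],[np.sin(a),np.cos(a)]])
for p in ((0,55),(0,-25)): print(c+R@p)
rel([*(c+R@(0,55)),150],90+(y+y2)/2)
"
```

```text
[ 491.68808269 -393.66418784] -4.416286887782363 -4.403856222954567 228.18531105612252 175.48288477715684
[ 495.91726868 -338.82702903]
[ 489.76572542 -418.59016911]
now [568.8 -27.3 240.7] rot [179.9  -0.5  13.3] open 0.585 F [-0.3  0.4 -1.6] t 9.3
shift [-14.32  28.62   9.01] turn [  0.4  -0.3 -72.3]
```

Emit:
apply_moves --targets '[[[-1,-2,4,0,0,0,-8],[-1,-4,8,0,0,0,-16],[-1,-6,12,0,0,0,-24],[-1,-8,16,0,0,0,-32],[-1,-10,20,0,0,0,-40],[-1,-12,24,0,0,0,-48],[-1,-14.3,28.6,0,0,0,-56],[-1,-14.3,28.6,0,0,0,-64]]]'

```text
clock: 10.1
eef_pos: [493.4, -343.6, 239.7]
tcp_rot: [3.133, 0.0, 1.351]
contact_force: [0.9, 1.0, -2.0]
opening: 0.585
```

```bash
python3 -c "
from h import *
rel([496,-339,24],85.6)
"
```

```text
now [ 493.4 -343.6  239.7] rot [179.5   0.   77.4] open 0.585 F [ 0.9  1.  -2. ] t 10.1
shift [ 0.51 -0.03 21.57] turn [ 0.5  0.1 -8.2]
```

Emit:
apply_moves --targets '[[[-1,0.4,0,4,0.5,0,-8],[-1,0.4,0,8,0.5,0,-8],[-1,0.4,0,12,0.5,0,-8],[-1,0.4,0,16,0.5,0,-8],[-1,0.4,0,18.5,0.5,0,-8],[-1,0.4,0,20.5,0.5,0,-8],[-1,0.4,0,21.6,0.5,0,-8],[-1,0.4,0,21.6,0.5,0,-8]]]'

```text
clock: 10.9
eef_pos: [495.4, -339.7, 22.6]
tcp_rot: [-3.139, 0.0, 1.49]
contact_force: [-0.0, -0.6, -1.3]
opening: 0.578
```

Emit:
apply_moves --targets '[[[0.5,0,0,0,0,0,0],[0.5,0,0,0,0,0,0],[0.5,0,0,0,0,0,0],[0.5,0,-0.2,-4,0,0,0],[0.5,0,-0.2,-8,0,0,0],[0.5,0,-0.2,-13,0,0,0],[0.5,0,-0.2,-18,0,0,0],[0.5,0,-0.2,-23,0,0,0]]]'

```text
clock: 11.7
eef_pos: [493.6, -339.4, 255.4]
tcp_rot: [-3.14, 0.001, 1.49]
contact_force: [1.2, -0.5, 0.9]
opening: 0.747
```

```bash
python3 -c "
from h import *
rel([674.6,53.6,250],11)
"
```

```text
now [ 493.6 -339.4  255.4] rot [-179.9    0.    85.4] open 0.747 F [ 1.2 -0.5  0.9] t 11.7
shift [40.63 14.88  0.5 ] turn [-0.   0.1 74.4]
```

Emit:
apply_moves --targets '[[[1,4.5,1.6,0,0,0,8],[1,9,3.3,0,0,0,16],[1,13.5,5,0,0,0,24],[1,18,6.6,0,0,0,32],[1,22.5,8.2,0,0,0,40],[1,27,9.9,0,0,0,48],[1,31.5,11.5,0,0,0,56],[1,34,12.4,0,0,0,64]]]'

```text
clock: 12.5
eef_pos: [645.6, -7.0, 255.8]
tcp_rot: [-3.141, -0.0, 0.369]
contact_force: [0.9, -0.8, -0.4]
opening: 0.995
```

```bash
cat > chk.py <<'E'
from h import *
import pickle
# compare top view now with start, at each object
f0=pickle.load(open("f0.pkl","rb"))["top"]; t=grab("top")
a=cv2.cvtColor(f0["pixels"],cv2.COLOR_RGB2GRAY); b=cv2.cvtColor(t["pixels"],cv2.COLOR_RGB2GRAY)
for n,(u,v) in {"hubA":(353,160),"hubB":(328,231),"blkA":(309,161),"blkB":(334,195),"pot":(331,130),"tin":(433,167)}.items():
    T=a[v-14:v+15,u-14:u+15]; S=b[v-34:v+35,u-34:u+35]; m=cv2.matchTemplate(S,T,cv2.TM_CCOEFF_NORMED); _,q,_,l=cv2.minMaxLoc(m); print(n,round(q,2),l[0]-20,l[1]-20)
E
python3 -c "
import chk
from h import *
f=grab('wrist'); save(f,'w3.png')
rel([674.6,53.6,15],11)"
```

```text
hubA 0.29 -7 -18
hubB 0.43 19 -20
blkA 0.55 4 0
blkB 0.4 -7 -20
pot 0.54 -18 8
tin 1.0 0 0
now [645.7  -7.  255.5] rot [-180.    -0.    21.3] open 1.001 F [ 0.5 -1.6 -0.5] t 12.6
shift [ 4.89 -4.58 24.06] turn [-0.  -0.  10.3]
```

View pics/w3.png

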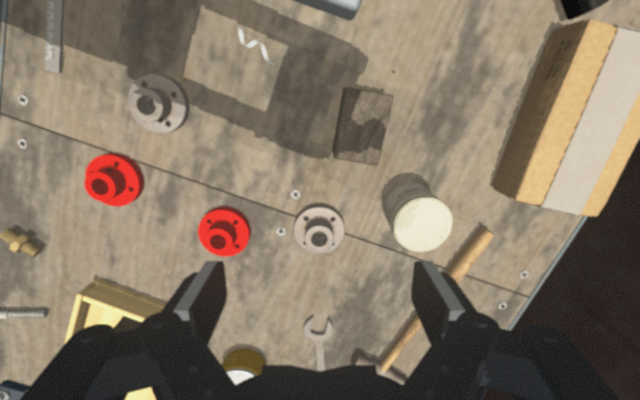

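```bash
python3 -c "
from h import *
f=grab('wrist')
print(topix(f,[[674.6,53.6,51],[676.8,-90.4,38],[454,-6.4,38]]))"
```

```text
[[365.50180675 125.858507  ]
 [317.5863749  237.91300944]
 [151.34721455 101.66689015]]
```

Nothing has moved: block A's top centre is at (365,126) and the hub bosses are at (318,238) and (151,102), all as predicted.

Emit:
apply_moves --targets '[[[1,2.5,-2.3,4,0,0,5],[1,4.9,-4.6,8,0,0,10],[1,4.9,-4.6,12,0,0,10],[1,4.9,-4.6,16,0,0,10],[1,4.9,-4.6,19,0,0,10],[1,4.9,-4.6,22,0,0,10],[1,4.9,-4.6,24,0,0,10],[1,4.9,-4.6,24,0,0,10]]]'

```text
clock: 13.45
eef_pos: [670.8, 50.2, 12.7]
tcp_rot: [-3.142, 0.006, 0.203]
contact_force: [0.1, -0.1, 0.1]
opening: 0.999
```

Emit:
apply_moves --targets '[[[-1,0,0,0,0,0,0],[-1,0,0,0,0,0,0],[-1,0,0,0,0,0,0],[-1,0,0,0,0,0,0],[-1,0,0,0,0,0,0],[-1,0,0,0,0,0,0]]]' --newtons 40

```text
clock: 14.05
eef_pos: [672.0, 50.0, 14.5]
tcp_rot: [3.141, 0.003, 0.204]
contact_force: [-1.6, -2.0, 6.5]
opening: 0.58
```

Emit:
apply_moves --targets '[[[-1,0,0,-4,0,0,0],[-1,0,0,-8,0,0,0],[-1,0,0,-13,0,0,0],[-1,0,0,-18,0,0,0],[-1,0,0,-22,0,0,0]]]'

```text
clock: 14.55
eef_pos: [673.1, 50.4, 238.4]
tcp_rot: [3.141, 0.0, 0.204]
contact_force: [-0.0, 0.0, -0.2]
opening: 0.577
```

```bash
python3 -c "
from h import *
rel([489.8,-418.6,240],85.6)"
```

```text
now [673.1  50.4 238.4] rot [179.9   0.   11.7] open 0.577 F [-0.   0.  -0.2] t 14.55
shift [-27.45  42.21  -0.1 ] turn [  0.    0.1 -73.9]
```

Emit:
apply_moves --targets '[[[-1,-2.5,4,0,0,0,-8],[-1,-5,8,0,0,0,-16],[-1,-7.5,12,0,0,0,-24],[-1,-10,16,0,0,0,-32],[-1,-12.5,20,0,0,0,-40],[-1,-15,24,0,0,0,-48],[-1,-17.5,28,0,0,0,-56],[-1,-20,32,0,0,0,-64]]]'

```text
clock: 15.35
eef_pos: [541.1, -305.0, 239.5]
tcp_rot: [3.141, 0.001, 1.327]
contact_force: [0.3, -0.6, -1.5]
opening: 0.581
```

```bash
python3 -c "
from h import *
rel([489.8,-418.6,240],85.6)"
```

```text
now [ 541.1 -305.   239.5] rot [1.799e+02 1.000e-01 7.600e+01] open 0.581 F [ 0.3 -0.6 -1.5] t 15.35
shift [-12.26  -2.24  -0.03] turn [ 0.   0.1 -9.6]
```

Emit:
apply_moves --targets '[[[-1,-4,-0.7,0,0,0,-5],[-1,-8,-1.5,0,0,0,-9.6],[-1,-12.3,-2.2,0,0,0,-9.6],[-1,-12.3,-2.2,0,0,0,-9.6],[-1,-12.3,-2.2,4,0,0,-9.6],[-1,-12.3,-2.2,8,0,0,-9.6],[-1,-12.3,-2.2,12,0,0,-9.6],[-1,-12.3,-2.2,12,0,0,-9.6]]]'

```text
clock: 16.15
eef_pos: [487.3, -416.2, 114.8]
tcp_rot: [-3.135, -0.004, 1.495]
contact_force: [-0.6, 0.5, -2.2]
opening: 0.582
```

```bash
python3 -c "
from h import *
f=grab('wrist'); save(f,'w4.png')
rel([489.8,-418.6,24],85.6)"
```

```text
now [ 488.8 -417.6  117.9] rot [-1.798e+02 -1.000e-01  8.570e+01] open 0.584 F [ 0.9 -0.4 -1.1] t 16.2
shift [-0.11  0.14  9.39] turn [-0.2 -0.1  0.1]
```

View pics/w4.png

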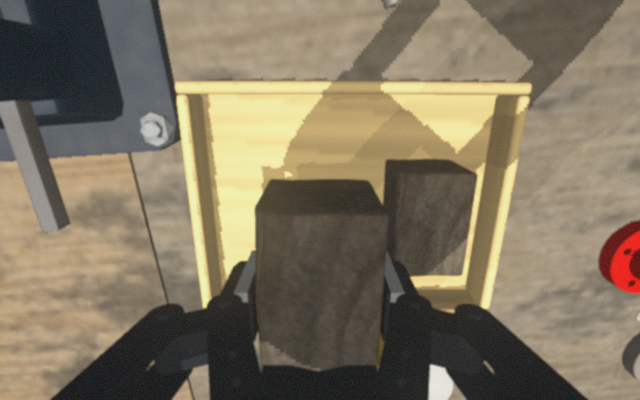

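The first block lies well in the tray with its top around (430,220). The held block needs a little more clearance from it, so I'm shifting 15 mm towards -y before lowering.

Emit:
apply_moves --targets '[[[-1,-1.5,0,1,0,0,0],[-1,-1.5,0,4,0,0,0],[-1,-1.5,0,6.5,0,0,0],[-1,-1.5,0,8.5,0,0,0],[-1,-1.5,0,9.4,0,0,0],[-1,-1.5,0,9.4,0,0,0]]]'

```text
clock: 16.8
eef_pos: [487.7, -433.0, 24.2]
tcp_rot: [-3.138, -0.001, 1.495]
contact_force: [0.1, 0.1, -2.0]
opening: 0.583
```

Emit:
apply_moves --targets '[[[0.4,0,0,0,0,0,0],[0.4,0,0,0,0,0,0],[0.4,0,0,0,0,0,0],[0.4,0,-0.2,-4,0,0,0],[0.4,0,-0.2,-8,0,0,0],[0.4,0,-0.2,-13,0,0,0],[0.4,0,-0.2,-18,0,0,0],[0.4,0,-0.2,-23,0,0,0]]]'

```text
clock: 17.6
eef_pos: [486.2, -433.1, 257.1]
tcp_rot: [-3.139, -0.001, 1.495]
contact_force: [0.7, -0.5, -0.1]
opening: 0.698
```

```bash
python3 -c "
from h import *
rel([676.8,-90.4,240],30);rel([676.8,-90.4,240],70)"
```

```text
now [ 486.2 -433.1  257.1] rot [-179.9   -0.    85.7] open 0.698 F [ 0.7 -0.5 -0.1] t 17.6
shift [35.61 16.41  1.7 ] turn [-0.1  0.  55.7]
now [ 486.2 -433.1  257.1] rot [-179.9   -0.    85.7] open 0.698 F [ 0.7 -0.5 -0.1] t 17.6
shift [35.61 16.41  1.7 ] turn [-0.1 -0.  15.7]
```

Emit:
apply_moves --targets '[[[1,4.4,2,0,0,0,7],[1,8.8,4,0,0,0,14],[1,13.3,6,0,0,0,21],[1,17.8,8.1,0,0,0,28],[1,22.3,10.2,0,0,0,35],[1,26.8,12.3,0,0,0,42],[1,30,13.8,0,0,0,49],[1,30,13.8,0,0,0,55.7]]]'

```text
clock: 18.4
eef_pos: [648.6, -140.0, 257.7]
tcp_rot: [-3.14, -0.001, 0.522]
contact_force: [-0.3, -0.7, -0.3]
opening: 1.004
```

```bash
python3 -c "
from h import *
f=grab('wrist'); save(f,'w5.png')
print(topix(f,[[676.8,-90.4,38],[454.2,-6.4,38]]));rel([676.8,-90.4,16],30)"
```

```text
[[363.06717776 140.35426315]
 [210.31674853 -55.48315517]]
now [ 647.6 -141.8  257.6] rot [-179.9    0.    29.5] open 0.998 F [-0.3 -0.3 -0.3] t 18.45
shift [ 5.09 -3.01 24.16] turn [-0.1  0.  -0.5]
```

View pics/w5.png

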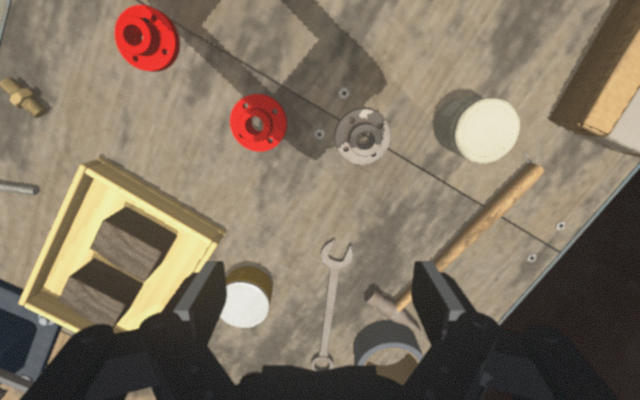

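Both blocks are in the tray, and hub A's boss is at (364,140) as predicted. Picking hub A.

Emit:
apply_moves --targets '[[[1,2.5,-1.5,4,0,0,0],[1,5.1,-3,8,0,0,0],[1,5.1,-3,12,0,0,0],[1,5.1,-3,16,0,0,0],[1,5.1,-3,19,0,0,0],[1,5.1,-3,22,0,0,0],[1,5.1,-3,24,0,0,0],[1,5.1,-3,24,0,0,0]]]'

```text
clock: 19.25
eef_pos: [674.6, -90.7, 15.0]
tcp_rot: [-3.137, 0.005, 0.516]
contact_force: [0.0, 1.1, -0.6]
opening: 1.0
```

```bash
python3 -c "
from h import *
rel([676.8,-90.4,17],30)"
```

```text
now [674.6 -90.7  15. ] rot [-179.8    0.3   29.6] open 1.0 F [ 0.   1.1 -0.6] t 19.25
shift [ 0.21  0.08 -0.2 ] turn [-0.2  0.3 -0.4]
```

Emit:
apply_moves --targets '[[[-1,0.2,0.1,-0.2,0,0,0],[-1,0.2,0.1,-0.2,0,0,0],[-1,0.2,0.1,-0.2,0,0,0],[-1,0.2,0.1,-0.2,0,0,0],[-1,0.2,0.1,-0.2,0,0,0],[-1,0.2,0.1,-0.2,0,0,0],[-1,0.2,0.1,-0.2,0,0,0],[-1,0.2,0.1,-0.2,0,0,0]]]' --newtons 70

```text
clock: 20.05
eef_pos: [678.2, -90.8, 19.1]
tcp_rot: [-3.139, 0.002, 0.517]
contact_force: [-0.9, -1.4, 7.4]
opening: 0.389
```

Emit:
apply_moves --targets '[[[-1,0,0,-4,0,0,0],[-1,0,0,-8,0,0,0],[-1,0,0,-13,0,0,0],[-1,0,0,-18,0,0,0]]]'

```text
clock: 20.45
eef_pos: [677.8, -90.9, 200.6]
tcp_rot: [-3.138, 0.003, 0.517]
contact_force: [0.2, 0.1, -4.0]
opening: 0.391
```

```bash
python3 -c "
from h import *
a=np.radians(3.2); R=np.array([[np.cos(a),-np.sin(a)],[np.sin(a),np.cos(a)]]); c=np.array([518.1,301.6])
for p in ((0,100),(0,10)): print(c+R@p)
rel([*(c+R@(0,100)),200],3.2)"
```

```text
[512.5178495  401.44407642]
[517.54178495 311.58440764]
now [677.8 -90.9 200.6] rot [-179.8    0.2   29.6] open 0.391 F [ 0.2  0.1 -4. ] t 20.45
shift [  9.95 -50.97   0.19] turn [-0.1  0.2 26.4]
```

Emit:
apply_moves --targets '[[[-1,0.8,-4.4,0,0,0,4],[-1,1.7,-8.8,0,0,0,8],[-1,2.6,-13.2,0,0,0,12],[-1,3.5,-17.6,0,0,0,16],[-1,4.4,-22,0,0,0,20],[-1,5.2,-26.5,0,0,0,24],[-1,6,-31,0,0,0,26.4],[-1,7,-35.5,0,0,0,26.4]]]'

```text
clock: 21.25
eef_pos: [561.9, 253.8, 201.7]
tcp_rot: [-3.14, 0.004, 0.055]
contact_force: [1.1, 0.1, -4.1]
opening: 0.389
```

```bash
python3 -c "
from h import *
rel([512.5,401.4,200],3.2)"
```

```text
now [561.9 253.8 201.7] rot [-179.9    0.3    3.1] open 0.389 F [ 1.1  0.1 -4.1] t 21.25
shift [ -4.12 -15.01   0.21] turn [-0.1  0.3 -0.1]
```

Emit:
apply_moves --targets '[[[-1,-1.2,-4.2,0,0,0,0],[-1,-2.4,-8.5,0,0,0,0],[-1,-3.5,-12.8,0,0,0,0],[-1,-4.1,-15,0,0,0,0],[-1,-4.1,-15,3,0,0,0],[-1,-4.1,-15,6,0,0,0],[-1,-4.1,-15,9,0,0,0],[-1,-4.1,-15,9,0,0,0]]]'

```text
clock: 22.05
eef_pos: [509.4, 399.3, 108.0]
tcp_rot: [3.138, 0.011, 0.055]
contact_force: [-1.1, -1.7, -5.1]
opening: 0.388
```

```bash
python3 -c "
from h import *
f=grab('wrist'); save(f,'w6.png')
rel([512.5,401.4,31],3.2)"
```

```text
now [510.8 400.3 110.5] rot [179.9   0.5   3.1] open 0.388 F [ 0.7  0.4 -3.1] t 22.1
shift [ 0.24 -0.12  7.95] turn [ 0.1  0.5 -0.1]
```

View pics/w6.png

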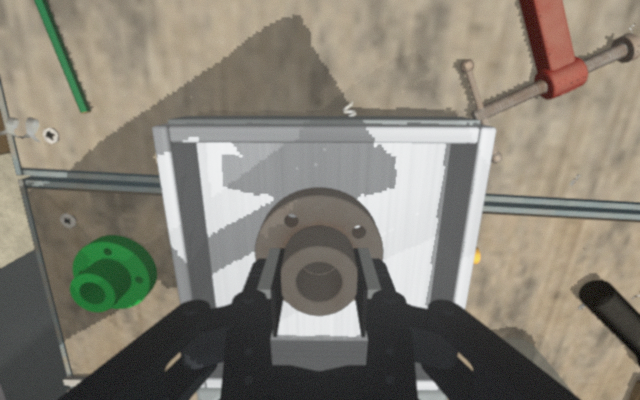

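The hub is held level and centred over the tank. Lowering it.

Emit:
apply_moves --targets '[[[-1,0.2,-0.1,3,0,0,0],[-1,0.2,-0.1,5.5,0,0,0],[-1,0.2,-0.1,7.2,0,0,0],[-1,0.2,-0.1,8,0,0,0],[-1,0.2,-0.1,8,0,0,0]]]'

```text
clock: 22.6
eef_pos: [512.1, 401.2, 30.5]
tcp_rot: [3.14, 0.009, 0.055]
contact_force: [-0.5, -0.5, -4.0]
opening: 0.391
```

Emit:
apply_moves --targets '[[[0.2,0,0,0,0,0,0],[0.2,0,0,0,0,0,0],[0.2,0,0,0,0,0,0],[0.2,0,-0.1,-4,0,0,0],[0.2,0,-0.1,-8,0,0,0],[0.2,0,-0.1,-13,0,0,0],[0.2,0,-0.1,-18,0,0,0],[1,0,-0.1,-21,0,0,0]]]'

```text
clock: 23.4
eef_pos: [515.1, 403.6, 246.0]
tcp_rot: [-3.14, 0.004, 0.055]
contact_force: [0.3, 0.5, -0.5]
opening: 0.755
```

```bash
python3 -c "
from h import *
rel([454.2,-6.4,230],3.2)"
```

```text
now [515.1 403.6 246. ] rot [-179.9    0.2    3.1] open 0.755 F [ 0.3  0.5 -0.5] t 23.4
shift [-8.32 40.6   1.56] turn [-0.1  0.2 -0.1]
```

Emit:
apply_moves --targets '[[[1,-0.9,4.5,0,0,0,0],[1,-1.8,9,0,0,0,0],[1,-2.7,13.5,0,0,0,0],[1,-3.6,18,0,0,0,0],[1,-4.5,22.5,0,0,0,0],[1,-5.4,27,0,0,0,0],[1,-6.3,31.5,0,0,0,0],[1,-7.5,36,0,0,0,0]]]'

```text
clock: 24.2
eef_pos: [459.9, 38.4, 246.6]
tcp_rot: [-3.14, 0.001, 0.055]
contact_force: [0.6, -1.3, -0.1]
opening: 0.999
```

```bash
python3 -c "
from h import *
f=grab('wrist'); save(f,'w7.png')
print(topix(f,[[454.2,-6.4,38]]));rel([454.2,-6.4,18],3)"
```

```text
[[311.88002363 206.07637755]]
now [457.9  33.1 246.3] rot [179.9   0.2   3.1] open 1.001 F [-1.8 -3.5 -0.6] t 24.25
shift [-0.5   3.89 22.84] turn [0.1 0.2 0.1]
```

View pics/w7.png

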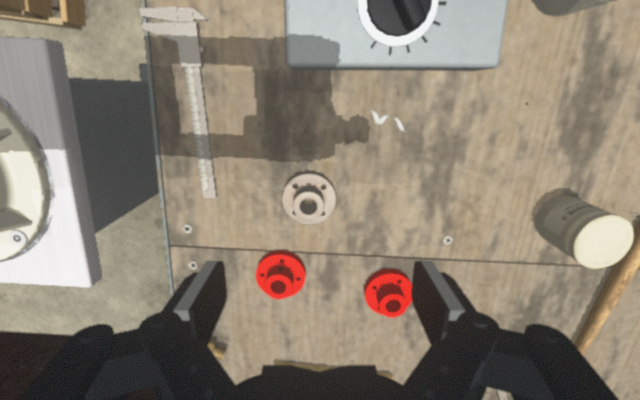

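The steel hub's boss is at (309,206), within 3 px of the prediction (x about 452). The reds are at (281,275) and (390,293). Picking hub B.

Emit:
apply_moves --targets '[[[1,-0.7,3.9,3,0,0,0],[1,-0.7,3.9,7,0,0,0],[1,-0.7,3.9,11,0,0,0],[1,-0.7,3.9,15,0,0,0],[1,-0.7,3.9,18,0,0,0],[1,-0.7,3.9,21,0,0,0],[1,-0.7,3.9,22.8,0,0,0],[1,-0.7,3.9,22.8,0,0,0]]]'

```text
clock: 25.05
eef_pos: [451.0, -6.5, 17.0]
tcp_rot: [3.14, 0.007, 0.054]
contact_force: [-0.4, -0.3, 0.5]
opening: 1.001
```

```bash
python3 -c "
from h import *
rel([452.5,-6.4,19],3)"
```

```text
now [451.   -6.5  17. ] rot [179.9   0.4   3.1] open 1.001 F [-0.4 -0.3  0.5] t 25.05
shift [ 0.15 -0.   -0.2 ] turn [0.1 0.4 0.1]
```

Emit:
apply_moves --targets '[[[-1,0.1,0,-0.1,0,0,0],[-1,0.1,0,-0.1,0,0,0],[-1,0.1,0,-0.1,0,0,0],[-1,0.1,0,-0.1,0,0,0],[-1,0.1,0,-0.1,0,0,0],[-1,0.1,0,-0.1,0,0,0],[-1,0.1,0,-0.1,0,0,0],[-1,0.1,0,-0.1,0,0,0]]]'

```text
clock: 25.85
eef_pos: [452.3, -6.5, 19.3]
tcp_rot: [3.14, 0.006, 0.054]
contact_force: [-4.5, -0.5, 16.4]
opening: 0.389
```

Emit:
apply_moves --targets '[[[-1,0,0,-4,0,0,0],[-1,0,0,-8,0,0,0],[-1,0,0,-13,0,0,0],[-1,0,0,-18,0,0,0],[-1,0,0,-18,0,0,0]]]'

```text
clock: 26.35
eef_pos: [457.1, -6.2, 205.8]
tcp_rot: [3.139, -0.006, 0.054]
contact_force: [0.1, -0.5, -4.4]
opening: 0.384
```

```bash
python3 -c "
from h import *
rel([517.5,311.6,200],3.2)"
```

```text
now [457.1  -6.2 205.8] rot [179.9  -0.3   3.1] open 0.384 F [ 0.1 -0.5 -4.4] t 26.35
shift [  7.74 -31.41   0.55] turn [ 0.1 -0.3 -0.1]
```

Emit:
apply_moves --targets '[[[-1,1,-4.4,0,0,0,0],[-1,2,-8.8,0,0,0,0],[-1,3,-13.2,0,0,0,0],[-1,4,-17.6,0,0,0,0],[-1,5.2,-22,0,0,0,0],[-1,6.4,-26.5,0,0,0,0],[-1,7.7,-31.4,0,0,0,0],[-1,7.7,-31.4,0,0,0,0]]]'

```text
clock: 27.15
eef_pos: [517.5, 316.8, 204.5]
tcp_rot: [-3.141, -0.007, 0.057]
contact_force: [0.7, -0.6, -4.5]
opening: 0.386
```

```bash
python3 -c "
from h import *
rel([517.5,311.6,31],3.2)"
```

```text
now [517.5 316.8 204.5] rot [-180.    -0.4    3.3] open 0.386 F [ 0.7 -0.6 -4.5] t 27.15
shift [-0.15  0.53 17.35] turn [-0.  -0.4  0.1]
```

Emit:
apply_moves --targets '[[[-1,-0.1,0.5,3,0,-0.4,0],[-1,-0.1,0.5,6,0,-0.4,0],[-1,-0.1,0.5,10,0,-0.4,0],[-1,-0.1,0.5,13,0,-0.4,0],[-1,-0.1,0.5,15,0,-0.4,0],[-1,-0.1,0.5,16.5,0,-0.4,0],[-1,-0.1,0.5,17.4,0,-0.4,0],[-1,-0.1,0.5,17.4,0,-0.4,0]]]'

```text
clock: 27.95
eef_pos: [517.8, 311.7, 30.3]
tcp_rot: [3.141, 0.001, 0.057]
contact_force: [0.1, 0.5, -4.7]
opening: 0.389
```

Emit:
apply_moves --targets '[[[0.2,0,0,0,0,0,0],[0.2,0,0,0,0,0,0],[0.2,0,0,0,0,0,0],[0.2,0,0,-4,0,0,0],[0.2,0,0,-8,0,0,0],[0.2,0,0,-13,0,0,0],[0.2,0,0,-18,0,0,0],[0.2,0,0,-22,0,0,0]]]'

```text
clock: 28.75
eef_pos: [518.5, 312.0, 254.1]
tcp_rot: [-3.14, -0.002, 0.057]
contact_force: [1.0, -0.3, -0.2]
opening: 0.597
```

```bash
python3 -c "
from h import *
rel([523,200.5,200],33.2);print(r.sense()['qpos'])"
```

```text
now [518.5 312.  254.1] rot [-1.799e+02 -1.000e-01  3.300e+00] open 0.597 F [ 1.  -0.3 -0.2] t 28.75
shift [-0.2  11.17  5.39] turn [ -0.   -0.1 -29.9]
[5.39112496e-01 3.00411883e-01 1.65541445e+00 2.77560537e-04
 1.18310592e+00 4.81795540e-01]
```

Emit:
apply_moves --targets '[[[0,-0.2,4,0,0,0,-8],[0,-0.2,8,0,0,0,-16],[0,-0.2,11.2,0,0,0,-24],[0,-0.2,11.2,0,0,0,-29.9],[0,-0.2,11.2,0,0,0,-29.9]]]'

```text
clock: 29.25
eef_pos: [523.2, 199.3, 254.6]
tcp_rot: [3.142, -0.004, 0.579]
contact_force: [0.7, 0.3, -0.1]
opening: 0.503
```

```bash
python3 -c "
from h import *
f=grab('wrist'); t=grab('top')
I=cv2.cvtColor(f['pixels'],cv2.COLOR_RGB2BGR);T=cv2.cvtColor(t['pixels'],cv2.COLOR_RGB2BGR)
cv2.imwrite('pics/m5.png',np.hstack([cv2.resize(I,(560,350)),cv2.resize(T[110:260,400:500],(233,350),interpolation=cv2.INTER_CUBIC)]))
rel([523,200.5,72],33.2)
print(topix(f,[[523,200.5,90]])*.875)"
```

```text
now [523.1 200.4 254.3] rot [-180.    -0.2   33. ] open 0.503 F [ 0.1  0.3 -0.7] t 29.35
shift [-6.000e-02 -1.000e-02  1.823e+01] turn [-0.  -0.2 -0.2]
[[278.81107071 154.87727526]]
```

View pics/m5.png

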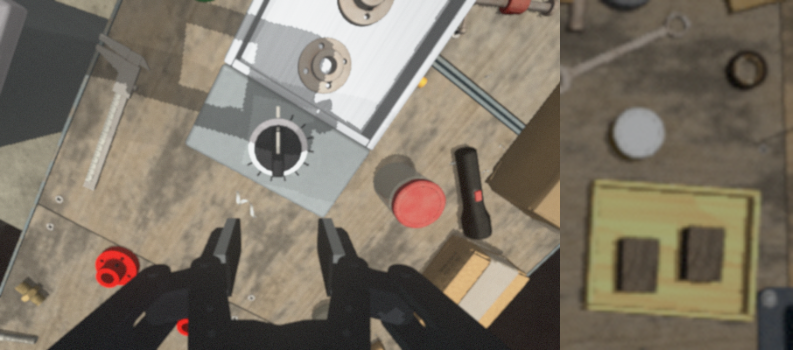

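Both hubs stand flange down in the tank and both blocks lie in the tray. The pointer is on the white off mark. Now the timer: two clicks clockwise, or +48°.

Emit:
apply_moves --targets '[[[0,0,0,4,0,0,0],[0,0,0,8,0,0,0],[0,0,0,12,0,0,0],[0,0,0,15,0,0,0],[0,0,0,17,0,0,0],[0,0,0,18.2,0,0,0],[0,0,0,18.2,0,0,0],[0,0,0,18.2,0,0,0]]]'

```text
clock: 30.15
eef_pos: [524.1, 201.3, 72.9]
tcp_rot: [3.142, -0.004, 0.576]
contact_force: [-0.5, 0.7, 1.1]
opening: 0.5
```

Emit:
apply_moves --targets '[[[-1,0,0,0,0,0,0],[-1,0,0,0,0,0,0],[-1,0,0,0,0,0,0],[-1,0,0,0,0,0,0],[-1,0,0,0,0,0,0],[-1,0,0,0,0,0,0]]]' --newtons 50

```text
clock: 30.75
eef_pos: [522.2, 200.1, 74.1]
tcp_rot: [-3.141, -0.0, 0.575]
contact_force: [-9.4, -7.0, 12.8]
opening: 0.145
```

```bash
python3 -c "
from h import *
rel([523,200.5,72],-14.8);print(r.sense()['wrist_torque'])"
```

```text
now [522.2 200.1  74.1] rot [-180.   -0.   33.] open 0.145 F [-9.4 -7.  12.8] t 30.75
shift [0.09 0.01 0.21] turn [-0.  -0.  47.8]
[-1.08279892  1.51352979  0.01530398]
```

Emit:
apply_moves --targets '[[[-1,0,0,0,0,0,7],[-1,0,0,0,0,0,14],[-1,0,0,0,0,0,21],[-1,0,0,0,0,0,28],[-1,0,0,0,0,0,35],[-1,0,0,0,0,0,42],[-1,0,0,0,0,0,48],[-1,0,0,0,0,0,48]]]'

```text
clock: 31.55
eef_pos: [522.1, 199.9, 74.2]
tcp_rot: [-3.141, -0.0, -0.264]
contact_force: [0.3, -0.0, -6.0]
opening: 0.146
```

```bash
python3 -c "
from h import *
rel([523,200.5,72],-14.8);print(r.sense()['wrist_torque'])"
```

```text
now [522.1 199.9  74.2] rot [-180.    -0.   -15.1] open 0.146 F [ 0.3 -0.  -6. ] t 31.55
shift [ 0.07 -0.08  0.22] turn [-0.  -0.  -0.3]
[-0.10220364 -0.20631691 -0.01337777]
```

Turned 48° with torque near zero, so it sits in a detent. Releasing and lifting.

Emit:
apply_moves --targets '[[[0,0,0,0,0,0,0],[0,0,0,0,0,0,0],[0,0,0,0,0,0,0],[0,0,0,0,0,0,0],[0,0,0,-4,0,0,0],[0,0,0,-8,0,0,0],[0,0,0,-13,0,0,0],[0,0,0,-18,0,0,0]]]'

```text
clock: 32.35
eef_pos: [521.6, 199.7, 256.1]
tcp_rot: [-3.141, 0.0, -0.263]
contact_force: [0.7, 0.4, -0.5]
opening: 0.495
```

Emit:
apply_moves --targets '[[[0,0,5,0,0,0,0],[0,0,10,0,0,0,0],[0,0,10,0,0,0,0],[0,0,10,0,0,0,0]]]'

```text
clock: 32.75
eef_pos: [495.5, 102.4, 256.5]
tcp_rot: [-3.141, -0.001, -0.265]
contact_force: [-0.3, 1.3, -0.9]
opening: 0.501
```

```bash
python3 -c "
from h import *
f=grab('wrist'); t=grab('top')
I=cv2.cvtColor(f['pixels'],cv2.COLOR_RGB2BGR);T=cv2.cvtColor(t['pixels'],cv2.COLOR_RGB2BGR)
u,v=topix(f,[[523.5,200,78]])[0].astype(int); print(u,v)
c=I[max(v-50,0):v+50,max(u-50,0):u+50]
cv2.imwrite('pics/m6.png',np.hstack([cv2.resize(I,(480,300)),cv2.resize(c,(300,300),interpolation=cv2.INTER_CUBIC)]))
print(toworld(f,[[u,v]],55)); W=lambda a:[523.5+40*np.cos(np.radians(a)),200+40*np.sin(np.radians(a)),55]
p=topix(f,[W(123.2),W(75.2),W(51.2),W(99.2)]); print((p-[u-50,v-50])*3+[480,0])"
```

```text
320 67
[[523.79732291 201.58305224  55.        ]]
[[537.11483705  66.67537831]
 [629.68831189  20.11875766]
 [681.03452552  31.851582  ]
 [578.47043245  32.59302132]]
```

View pics/m6.png

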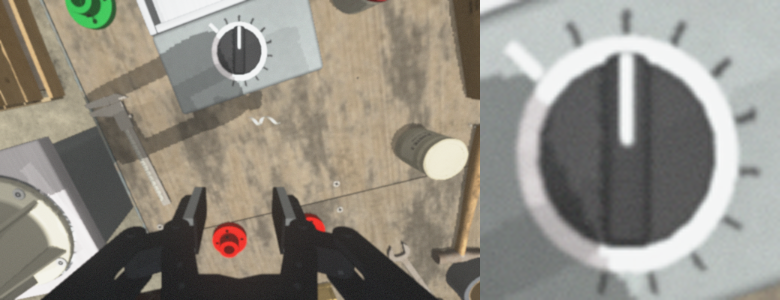

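The pointer is on the second short black mark past the long white one, which is 2 clicks. One last look at everything.

```bash
python3 -c "
from h import *
t=grab('top'); T=cv2.cvtColor(t['pixels'],cv2.COLOR_RGB2BGR)
cv2.imwrite('pics/m7.png',cv2.resize(T[110:270,170:500],(792,384),interpolation=cv2.INTER_CUBIC))
import chk"
```

```text
hubA 0.31 11 8
hubB 0.57 8 -3
blkA 0.53 18 16
blkB 0.45 -7 -18
pot 1.0 0 0
tin 1.0 0 0
```

View pics/m7.png

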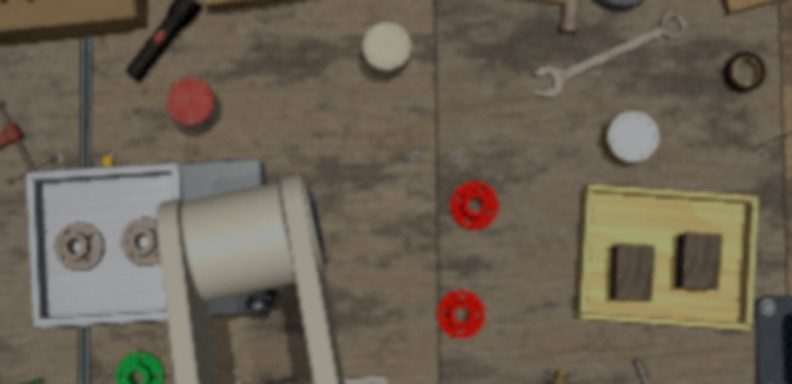

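```bash
python3 -c "
from rig import r
print(r.sign_off())"
```

```text
the job is handed in; nothing more can be done
None
```

The job is done and handed in at about 33 s of robot time; the sign-off gives no verdict. I turned the dial back to its off stop and put both wooden blocks in the tray. Then I stood both steel hubs flange down in the tank and set the dial two clicks clockwise from off.

- **Count:** I found two hubs and two blocks. The red and green look-alikes, and an out-of-reach brick at the far right of the bench, were left alone.
- **Dial:** the last picture shows the pointer on the second short mark past the long white one. The torque was near zero before I let go, so it sits in a click.
- **Hubs and blocks:** both hubs are about 45 mm either side of the tank's centre, and both blocks lie in the tray.
- **Pot and tin:** template matching against the first top image shows neither has shifted.
- **Checks that disagreed:** hub B's position was off by about 3 mm between two wrist views, and I corrected that before gripping. The template match on the hubs and blocks at the end is meaningless because they had been moved, so I judged those by eye from the final image.

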